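Empty the bead cup into the box and slide the box home

ROBOT

A 7-joint arm with a two-finger parallel gripper is mounted at the origin on the work surface. World frame = base frame: x ahead of the robot, y to its left, z up, the work surface at z = 0. Lengths are in m, angles in rad, forces in N, time in s.
With the tool pointing down it reaches from about 0.4 to 0.85 m from the base axis. Payload 4.5 kg.
Tool frame: the origin (TCP) lies midway between the tips of the shut fingers; the grasp point (between the pads) lies 19 mm behind it; z points along the fingers, y is the line along which they close (so a half turn about z gives the same grasp; the last joint's range is limited). The gripper opens to 88 mm and grips with 3 to 60 N. Pads are 18 mm wide; open, the fingers measure 123 mm over their backs; the gripper's body (75 mm by 187 mm) begins 45 mm behind the grasp point.
Start: joints at [-1.194, 0.689, -0.195, 1.565, 0.157, 0.902, -0.215], TCP at [0.21, 0.589, 0.239] pointing down, gripper open.
Joint ranges: [-3.01, 3.01], [-0.46, 2.08], [-1.47, 1.51], [0.13, 2.56], [-1, 4.14], [0.04, 2.09], [-2.66, 2.66]. Speed limits (rad/s): [2.57, 2.57, 3.14, 3.14, 3.14, 3.14, 3.14].

INTERFACE

Orientations are given as a unit quaternion [x, y, z, w].
In Python, from plant import sensors, eyes, finish_job gives the robot as it stands.
- The arm moves only by the tool send_rows, never from a script. Its argument "rows" is text: rows parted by semicolons, each of 4 numbers parted by spaces: the shift along the tool's x, y, z normalised to -1 to 1, where 1 is 30 cm, then the turn about the tool's z normalised to -1 to 1, where 1 is 2 pi rad. A call has 1 to 10 rows; each row is the pose to reach, as a shift and turn from the pose commanded when the call began, along the tool's axes at that moment, turning the shorter way round; what a row does not reach only later rows make up. A row lasts 1/12 s, in which the tool goes at most 41.7 mm and 7.16 degrees, less where a joint would pass 70% of its speed; a pose out of reach is approached as far as the arm can. A call with a number of a shift or a turn outside -1 to 1 is refused whole. A call with a gripper value outside its range is refused whole. "jaw" is the closure, from -1 (fully open) to 1 (shut), set as the call begins (left out, the last holds). The fingers move at their own pace and stop on an object; "force" is the grip in N (left out, the last holds). Time passes only in rows, so rows that repeat a pose let the fingers close. It gives the time, the measured TCP pose, the force, the opening and the grip force at its end, in the units of the state.
- sensors.get_state(): the state, without advancing time (a new reading comes with each control period).
- eyes.snapshot(name): name is "scene" or "top"; returns (picture, depth): 420x560x3 uint8, red, green, blue; 420x560 float32, m along the optical axis (not along the pixel's ray), 0 where there is no reading.
- eyes.calibration(name): a dict with "fov_y" (degrees; the focal length in pixels is half the picture's height over the tangent of half this angle, whatever the lens; pixels are square), "cx", "cy" (the principal point, pixels), "dist_coeffs" ([k1, k2, p1, p2, k3] as OpenCV has them; the pictures are not rectified), "world_from_camera" (4x4, takes a point from camera to world coordinates). Camera axes: x right, y down, z forward; pixel columns grow to the right and rows downward; lengths in m; the calibration is good to about 2 mm. A picture is of the moment at which its call begins. calibration takes no time and is no camera call.
- finish_job(): hands the job in; it is judged then, once.
The state is a dict: "clock": time; "q": joint angles; "qd": joint speeds; "joint_torque": joint torques, N m; "tool_pos": TCP position; "eef_rot": TCP orientation; "contact_force": force on the tool from outside, world axes, zero at the start; "moment": the same for the moment, N m; "opening": opening from 0.0 (shut) to 1.0 (fully open); "finger_force": force on a finger pad.
Only numpy, scipy, OpenCV 4.12 (cv2) and the standard library are available. Lean on these libraries where they do the work, as an engineer would, in place of code of your own. Each camera call takes 0.05 s, during which the arm holds its last target. There are 200 camera calls.

TASK

Pick up the square white cup and pour all six clay beads into the plywood box, then slide the box along the table, without lifting it, until its far wall sits flush against the wooden stop with all the beads still inside. Stand the empty cup upright on the table beside the box, and leave the jar, the cutter and the brush where they are.

Things in the scene. Friction and masses are not known exactly. Their poses are not given: they have to be found in the camera images.
- cup: white ceramic cup, square in plan with flat upright sides, open at the top, no handle: outside 60 mm by 60 mm by 90 mm tall, walls and floor 4 mm thick, mass about 150 g; starts upright on the table at any yaw, left or right of the box, with the six beads in it. Origin: centre of its underside; x and y axes square to its flat sides, z axis up through the mouth.
- box: open plywood box, outside 140 mm (x) by 150 mm (y) by 60 mm tall, walls and floor 6 mm, empty, loose on the table in front of the wooden stop. Origin: centre of its underside; x axis points to the far wall (the one that is to meet the stop), z up.
- stop: straight dark wooden strip fixed to the table at the far side of the box, 30 mm (x) by 300 mm (y) by 30 mm tall. Origin: centre of its underside; x axis points away from the robot, so the face that the box meets is 15 mm from the origin on the -x side; y runs along the strip.
- jar: bystander: closed white jar with a black cap, 68 mm diameter, 100 mm tall, on the other side of the box from the cup. Origin: centre of its underside.
- cutter: bystander: steel tile cutter, 120 mm square, with a black knob on top, 136 mm tall, at the far right. Origin: centre of its underside.
- brush: bystander: brush lying at the far left. Origin: underside of the brush.
- bead0: fired clay bead, brown ball of 24 mm diameter, about 14 g, one of six, all in the cup at the start. Origin: its centre.
- bead1: fired clay bead, brown ball of 24 mm diameter, about 14 g, one of six, all in the cup at the start. Origin: its centre.
- bead2: fired clay bead, brown ball of 24 mm diameter, about 14 g, one of six, all in the cup at the start. Origin: its centre.
- bead3: fired clay bead, brown ball of 24 mm diameter, about 14 g, one of six, all in the cup at the start. Origin: its centre.
- bead4: fired clay bead, brown ball of 24 mm diameter, about 14 g, one of six, all in the cup at the start. Origin: its centre.
- bead5: fired clay bead, brown ball of 24 mm diameter, about 14 g, one of six, all in the cup at the start. Origin: its centre.
There are look-alikes about, which are no part of the job. Leave any pink or red look-alike of the cup alone.

How it is judged:
On the way, in this order (a step that is already met when the one before it is completed fails the run):
1. all six beads are in the box (x of bead0 in the frame of box between -0.064 and 0.064 m and y of bead0 in the frame of box between -0.069 and 0.069 m and z of bead0 in the frame of box between 0 and 0.06 m and x of bead1 in the frame of box between -0.064 and 0.064 m and y of bead1 in the frame of box between -0.069 and 0.069 m and z of bead1 in the frame of box between 0 and 0.06 m and x of bead2 in the frame of box between -0.064 and 0.064 m and y of bead2 in the frame of box between -0.069 and 0.069 m and z of bead2 in the frame of box between 0 and 0.06 m and x of bead3 in the frame of box between -0.064 and 0.064 m and y of bead3 in the frame of box between -0.069 and 0.069 m and z of bead3 in the frame of box between 0 and 0.06 m and x of bead4 in the frame of box between -0.064 and 0.064 m and y of bead4 in the frame of box between -0.069 and 0.069 m and z of bead4 in the frame of box between 0 and 0.06 m and x of bead5 in the frame of box between -0.064 and 0.064 m and y of bead5 in the frame of box between -0.069 and 0.069 m and z of bead5 in the frame of box between 0 and 0.06 m), for 0.2 s.
2. the box, beads inside, is flush against the stop (all of step 1 and x of box in the frame of stop between -0.09 and -0.08 m and angle between the x axis of box and the x axis of stop, either way round below 0.07 rad and y of box in the frame of stop between -0.1 and 0.1 m), for 0.2 s.
At the end, for the whole second after the job is handed in: All six beads are inside the box; the box stands on the table at rest, its far wall within 5 mm of the stop's face and parallel to it within 0.07 rad, its centre within 100 mm of the stop's middle along the stop; the cup stands upright (within 0.1 rad) and still on the table, outside the box (all of step 2 and angle between cup's own z axis and vertical below 0.1 rad and height (world z) of cup between -0.01 and 0.012 m and horizontal distance between cup and box above 0.08 m and linear speed of each of cup, box below 0.02 m/s and height (world z) of box below 0.008 m); the robot touches nothing.
It fails at once if the box is lifted (over 20 mm) or tipped (over 0.3 rad) (height (world z) of box above 0.02 m or angle between box's own z axis and vertical above 0.3 rad).
It fails at once if the jar, the cutter or the brush is moved more than 30 mm (distance of any of jar, cutter, brush from where it was at the start of the episode above 0.03 m).
It also fails if it takes over 72 s, if anything falls off the work surface, if the arm or the gripper's body presses on something with over 40 N, if the wrist force passes 120 N, or if a joint passes its speed limit or range.

## Working session

There is one attempt and no reset: what is moved stays moved. The work goes in short steps, Python scripts to look and compute and a tool call to move; the robot and the scene stay as the last step left them, time stands still between calls to the robot, and variables do not carry over. Pictures are saved under pics/ and viewed, at most 10 in all, crops included, and the job is handed in when it is done.

Besides the shell and the picture viewer there is one more tool, called after "Request:" by a JSON object that holds its "api" and its "payload", one argument or row to a line. send_rows: Moves the arm, as the interface text tells. Scaled input: -1 to 1 covers 30 cm each way for a shift and 2 pi rad each way for a turn. Its arguments: {"type":"object","properties":{"rows":{"type":"string"},"jaw":{"type":"number"},"force":{"type":"number"}},"required":["rows"]}

```bash
ls; mkdir -p pics; python3 - <<'E'
from plant import sensors, eyes
import cv2, numpy as np
for n in ["scene","top"]:
    p,d=eyes.snapshot(n); cv2.imwrite(f"pics/{n}0.png",p[:,:,::-1]); np.savez(f"{n}0.npz",p=p,d=d)
    print(n,eyes.calibration(n))
s=sensors.get_state(); print(s)
E
```

```text
pics
scene {'fov_y': 55.09027503118409, 'cx': 279.95082148037244, 'cy': 212.2833794581262, 'dist_coeffs': array([-0.07011087,  0.        ,  0.        ,  0.        ,  0.        ]), 'world_from_camera': array([[ 0.28730646,  0.62634348, -0.72467154,  1.26679481],
       [ 0.95758538, -0.20522335,  0.20227117, -0.22904922],
       [-0.02202829, -0.75204868, -0.65873935,  0.68358158],
       [ 0.        ,  0.        ,  0.        ,  1.        ]])}
top {'fov_y': 49.74784096727383, 'cx': 285.8709283281959, 'cy': 212.36229568508628, 'dist_coeffs': array([0.02063574, 0.        , 0.        , 0.        , 0.        ]), 'world_from_camera': array([[-0.02515949, -0.99450237,  0.10164661,  0.44276967],
       [-0.99967206,  0.02454336, -0.00730769, -0.02440722],
       [ 0.00477276, -0.10179714, -0.99479373,  1.20590204],
       [ 0.        ,  0.        ,  0.        ,  1.        ]])}
{'clock': 0.1, 'q': array([-1.194213  ,  0.68990875, -0.19450496,  1.56617733,  0.15731286,
        0.90247228, -0.21509865]), 'qd': array([ 0.00107189, -0.00300336,  0.00086164, -0.00164909,  0.00076364,
       -0.0008382 ,  0.00156492]), 'joint_torque': array([-2.50931218e-03, -5.28501606e+01, -1.27204008e+00, -1.53838795e+01,
       -5.27372409e-02,  1.88965685e-03,  5.52368613e-05]), 'tool_pos': array([0.20993999, 0.58812528, 0.23800115]), 'eef_rot': array([ 1.70521087e-01,  9.85353712e-01, -7.84424446e-04, -7.12727329e-05]), 'contact_force': array([-0.77667377, -0.41394179,  0.37302722]), 'moment': array([-0.07091883,  0.00041304,  0.03677656]), 'finger_force': 0.0, 'opening': 1.002404204649098}
```

View pics/scene0.png

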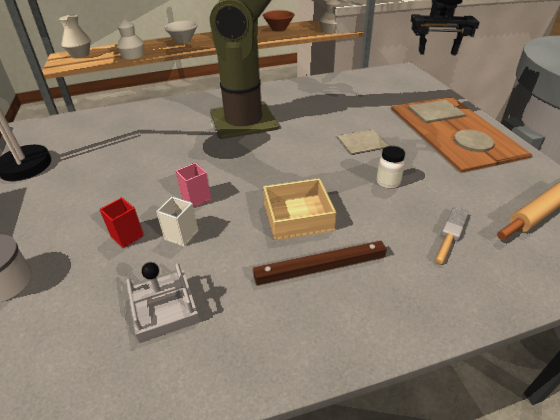

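View pics/top0.png

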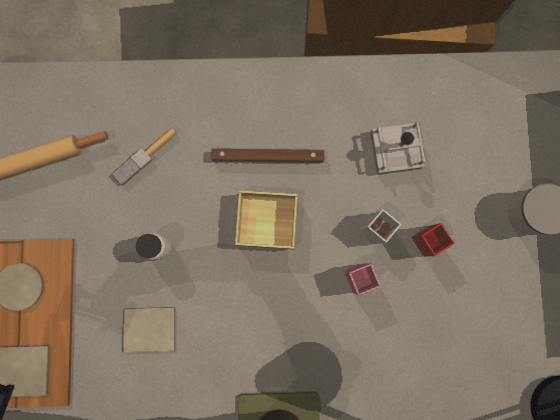

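The top view shows three cup candidates: the white one at (384,225) with brown beads in it, a red one at (435,240) and a pink one at (363,279). The box is at (267,220), the stop at (267,155), the jar at (150,246), the cutter at (398,148) and the brush at (145,155). I choose the white cup and will check it in a crop while measuring.

```bash
cat > h.py <<'E'
import cv2, numpy as np
from plant import sensors, eyes
def cam(n):
    c=eyes.calibration(n); f=210/np.tan(np.radians(c["fov_y"])/2)
    return np.array([[f,0,c["cx"]],[0,f,c["cy"]],[0,0,1]]),np.array(c["dist_coeffs"]),np.array(c["world_from_camera"])
def plane(n,uv,z):
    K,D,T=cam(n); p=cv2.undistortPoints(np.float64(uv).reshape(-1,1,2),K,D).reshape(-1,2)
    r=np.c_[p,np.ones(len(p))]@T[:3,:3].T; o=T[:3,3]
    return o+r*((z-o[2])/r[:,2])[:,None]
def cloud(n,d):
    K,D,T=cam(n); v,u=np.mgrid[:420,:560]
    p=cv2.undistortPoints(np.float64(np.c_[u.ravel(),v.ravel()]).reshape(-1,1,2),K,D).reshape(-1,2)
    P=np.c_[p,np.ones(len(p))]*d.reshape(-1,1)
    return (P@T[:3,:3].T+T[:3,3]).reshape(420,560,3)
def rect(W,m):  # min-area rectangle of masked world points, mm
    (c,s,a)=cv2.minAreaRect(np.float32(W[m][:,:2]*1000)); return np.round(c,1),np.round(s,1),round(a,1)
E
python3 - <<'E'
from h import *
z=np.load("top0.npz"); p,d=z["p"],z["d"]; W=cloud("top",d)
cv2.imwrite("pics/crop0.png",cv2.resize(p[190:310,330:470,::-1],None,fx=5,fy=5,interpolation=cv2.INTER_CUBIC)) 
v,u=np.mgrid[:420,:560]; Z=W[...,2]
def box(u0,u1,v0,v1): return (u>=u0)&(u<u1)&(v>=v0)&(v<v1)&(d>0)
def top(name,b,lo,hi):
    m=(b&(Z>lo)&(Z<hi)); print(name,m.sum(),np.round(np.median(Z[m])*1000,1),rect(W,m))
top("cup",box(364,408,203,248),.082,.10)
top("red",box(410,462,215,262),.082,.11)
top("pink",box(340,386,258,300),.07,.11)
top("box",box(225,310,180,260),.052,.07)
top("stop",box(200,335,140,170),.022,.04)
top("jar",box(130,175,228,265),.05,.11)
top("cutter",box(365,430,115,180),.01,.2)
top("brush",box(105,180,120,190),.008,.06)
E
```

```text
cup 187 89.5 (array([ 518.5, -274.2]), array([62.3, 61.8]), 48.4)
red 201 89.2 (array([ 481.2, -404.7]), array([60.4, 60.9]), 29.8)
pink 237 88.7 (array([ 388.7, -219.3]), array([60. , 61.8]), 20.5)
box 545 59.5 (array([544.6,  19.1]), array([149.8, 140.5]), 84.9)
stop 1290 29.8 (array([718.2,  13. ]), array([297.1,  31.6]), 88.0)
jar 675 98.6 (array([483.3, 302.6]), array([61.7, 65.6]), 88.1)
cutter 2250 31.3 (array([ 727.6, -331.9]), array([121.4, 121.8]), 6.7)
brush 903 17.7 (array([723.3, 347.9]), array([142. , 180.5]), 1.8)
```

View pics/crop0.png

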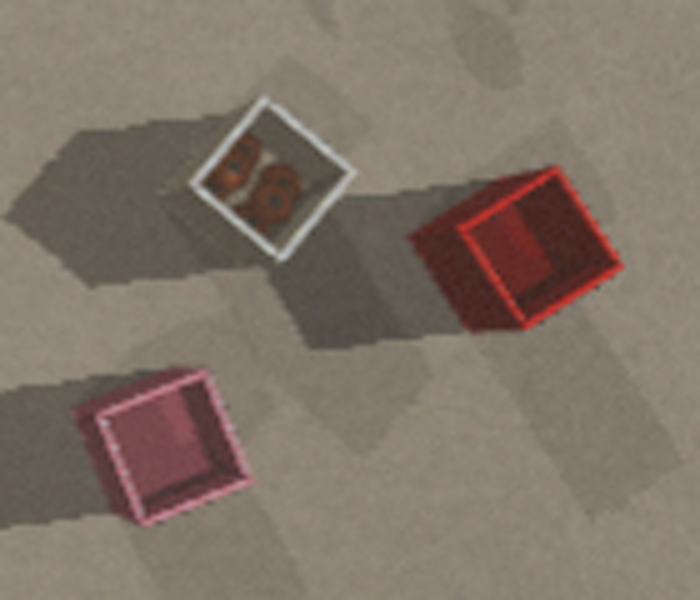

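The crop confirms the white cup: it holds brown beads, while the red and pink ones are empty look-alikes. All measured sizes and heights agree with those given. The moves can't tilt the tool, so I'll grip the cup lightly near its mouth and turn it in the pads against the fixed stop. The box rim will then tip it past level for the pour.

```bash
cat >> h.py <<'E'
from scipy.spatial.transform import Rotation as R
def go(x,y,z,yaw):  # world mm, direction of tool y in degrees -> row
    s=sensors.get_state(); r=R.from_quat(s["eef_rot"]); 
    sh=r.inv().apply(np.array([x,y,z])/1000-s["tool_pos"])/.3
    Y=r.as_matrix()[:,1]; a=np.degrees(np.arctan2(Y[1],Y[0])); t=-((yaw-a+180)%360-180)/360
    print("row",np.round(sh,4),round(t,4),"| cur",np.round(s["tool_pos"]*1000,1),round(a,1),"q7",round(s["q"][6],2),"t",round(s["clock"],2))
E
python3 - <<'E'
from h import *
go(480,150,240,70.3);go(518.5,-274.2,160,48.4)
E
```

```text
row [-1.3386 -1.073  -0.0048] 0.0002 | cur [209.9 588.1 238. ] 70.4 q7 -0.22 t 0.1
row [-1.9346 -2.3612  0.264 ] 0.061 | cur [209.9 588.1 238. ] 70.4 q7 -0.22 t 0.1
```

Request:
{"api": "send_rows", "payload": {
  "rows": "-0.95 -0.76 0 0;-0.95 -0.76 0 0;-0.95 -0.76 0 0;-0.95 -0.76 0 0;-0.95 -0.76 0 0;-0.95 -0.76 0 0;-0.95 -0.76 0 0;-0.95 -0.76 0 0;-0.95 -0.76 0 0;-0.95 -0.76 0 0",
  "jaw": -1,
  "force": 8
}}

```text
clock: 0.93
tool_pos: [0.4057, 0.27, 0.2382]
eef_rot: [0.176, 0.984, -0.003, 0.001]
contact_force: [-1.0, -0.4, -0.1]
opening: 1.0
finger_force: 0.0
```

```bash
python3 -c "
from h import *
go(518.5,-274.2,160,48.4)"
```

```text
row [-0.982  -1.569   0.2719] 0.0591 | cur [405.7 270.  238.2] 69.7 q7 0.33 t 0.93
```

Request:
{"api": "send_rows", "payload": {
  "rows": "-0.63 -1 0.1 0;-0.63 -1 0.1 0;-0.63 -1 0.1 0.02;-0.63 -1 0.1 0.04;-0.63 -1 0.1 0.059;-0.63 -1 0.1 0.059;-0.63 -1 0.1 0.059;-0.63 -1 0.1 0.059;-0.63 -1 0.1 0.059;-0.63 -1 0.1 0.059"
}}

```text
clock: 1.77
tool_pos: [0.4794, -0.074, 0.208]
eef_rot: [0.354, 0.935, -0.001, 0.0]
contact_force: [0.3, -0.8, -0.4]
opening: 1.002
finger_force: 0.0
```

```bash
python3 -c "
from h import *
go(518.5,-274.2,160,48.4)"
```

```text
row [-0.5391 -0.4136  0.1619] 0.0005 | cur [479.4 -74.  208. ] 48.6 q7 0.72 t 1.77
```

Request:
{"api": "send_rows", "payload": {
  "rows": "-0.539 -0.414 0.16 0.0005;-0.539 -0.414 0.16 0.0005;-0.539 -0.414 0.16 0.0005;-0.539 -0.414 0.16 0.0005;-0.539 -0.414 0.16 0.0005;-0.539 -0.414 0.16 0.0005;-0.539 -0.414 0.16 0.0005;-0.539 -0.414 0.16 0.0005"
}}

```text
clock: 2.43
tool_pos: [0.5203, -0.2656, 0.1603]
eef_rot: [0.35, 0.937, 0.001, -0.001]
contact_force: [0.8, 1.2, 0.6]
opening: 0.997
finger_force: 0.0
```

```bash
python3 -c "
from h import *
go(518.5,-274.2,44,48.4)"
```

```text
row [-0.0151 -0.0261  0.3878] 0.0017 | cur [ 520.3 -265.6  160.3] 49.0 q7 1.04 t 2.43
```

Request:
{"api": "send_rows", "payload": {
  "rows": "0 0 0 0;0 0 0 0;0 0 0 0"
}}

```text
clock: 2.68
tool_pos: [0.5204, -0.2658, 0.1611]
eef_rot: [0.349, 0.937, 0.0, 0.0]
contact_force: [-0.1, -0.3, 0.6]
opening: 0.999
finger_force: 0.0
```

```bash
python3 -c "
from h import *
go(518.5,-274.2,44,48.4)"
```

```text
row [-0.0134 -0.0256  0.3904] 0.0019 | cur [ 520.4 -265.8  161.1] 49.1 q7 1.04 t 2.68
```

Request:
{"api": "send_rows", "payload": {
  "rows": "-0.0135 -0.0255 0.05 0.002;-0.0135 -0.0255 0.12 0.002;-0.0135 -0.0255 0.22 0.002;-0.0135 -0.0255 0.32 0.002;-0.0135 -0.0255 0.39 0.002;-0.0135 -0.0255 0.39 0.002;-0.0135 -0.0255 0.39 0.002"
}}

```text
clock: 3.27
tool_pos: [0.5177, -0.2751, 0.0434]
eef_rot: [0.356, 0.934, 0.0, -0.001]
contact_force: [-0.5, -0.4, 0.3]
opening: 1.0
finger_force: 0.0
```

Request:
{"api": "send_rows", "payload": {
  "rows": "0 0 0 0;0 0 0 0;0 0 0 0;0 0 0 0;0 0 0 0;0 0 0 0;0 0 0 0",
  "jaw": 1,
  "force": 8
}}

```text
clock: 3.85
tool_pos: [0.5192, -0.276, 0.0448]
eef_rot: [0.356, 0.934, 0.0, 0.001]
contact_force: [-0.4, 0.6, 7.6]
opening: 0.679
finger_force: 8.0
```

Request:
{"api": "send_rows", "payload": {
  "rows": "0 0 -0.05 0;0 0 -0.12 0;0 0 -0.2 0;0 0 -0.28 0;0 0 -0.36 -0.02;0 0 -0.4 -0.04;0 0 -0.4 -0.06;0 0 -0.4 -0.08;0 0 -0.4 -0.1;0 0 -0.4 -0.11"
}}

```text
clock: 4.68
tool_pos: [0.5171, -0.2764, 0.1634]
eef_rot: [0.016, 1.0, 0.0, -0.001]
contact_force: [-0.8, 0.2, -2.3]
opening: 0.68
finger_force: 8.0
```

Request:
{"api": "send_rows", "payload": {
  "rows": "0 0 0 0;0 0 0 0;0 0 0 0"
}}

```text
clock: 4.93
tool_pos: [0.5176, -0.2761, 0.1635]
eef_rot: [0.02, 1.0, 0.0, -0.0]
contact_force: [0.3, -0.2, -2.5]
opening: 0.682
finger_force: 8.0
```

```bash
python3 -c "
from h import *
print(sensors.get_state()['opening'])
go(660,13,170,88)
go(780,13,170,88)
p,d=eyes.snapshot('scene'); cv2.imwrite('pics/s1.png',p[:,:,::-1])"
```

```text
0.6816997948341914
row [-0.4356  0.9819 -0.022 ] -0.0008 | cur [ 517.6 -276.1  163.5] 87.7 q7 1.55 t 4.93
row [-0.8352  0.9979 -0.0224] -0.0008 | cur [ 517.6 -276.1  163.5] 87.7 q7 1.55 t 4.93
```

View pics/s1.png

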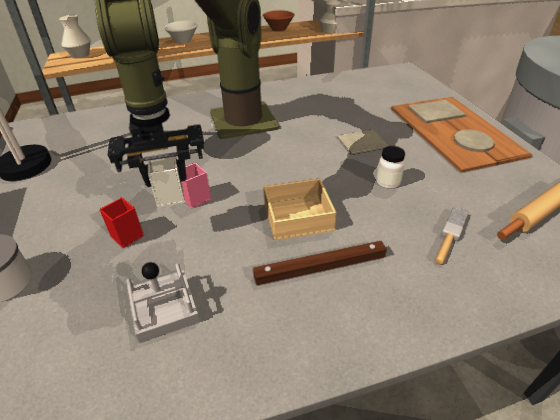

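The scene view shows the white cup held upright at (165,185), with everything else undisturbed. Next I carry it into the gap in front of the stop.

Request:
{"api": "send_rows", "payload": {
  "rows": "-0.06 0.08 -0.02 0;-0.12 0.2 -0.03 0;-0.18 0.32 -0.03 0;-0.24 0.44 -0.03 0;-0.3 0.56 -0.03 0;-0.36 0.68 -0.03 0;-0.41 0.8 -0.03 0;-0.44 0.9 -0.03 0;-0.44 0.96 -0.03 0;-0.44 0.985 -0.03 0"
}}

```text
clock: 5.82
tool_pos: [0.6613, 0.0202, 0.1726]
eef_rot: [0.016, 1.0, 0.002, 0.0]
contact_force: [-0.1, 0.8, -2.6]
opening: 0.679
finger_force: 8.0
```

Request:
{"api": "send_rows", "payload": {
  "rows": "0 0 0 0;0 0 0 0;0 0 0 0"
}}

```text
clock: 6.07
tool_pos: [0.6608, 0.0108, 0.1725]
eef_rot: [0.021, 1.0, -0.001, -0.0]
contact_force: [-0.4, -0.2, -1.2]
opening: 0.679
finger_force: 8.0
```

```bash
python3 -c "
from h import *
go(661,13,51,88)"
```

```text
row [-0.0006  0.0084  0.405 ] -0.001 | cur [660.8  10.8 172.5] 87.6 q7 1.15 t 6.07
```

Request:
{"api": "send_rows", "payload": {
  "rows": "0 0 0.06 0;0 0 0.13 0;0 0 0.2 0;0 0 0.27 0;0 0 0.34 0;0 0 0.38 0;0 0 0.4 0;0 0 0.405 0;0 0 0.405 0"
}}

```text
clock: 6.82
tool_pos: [0.6615, 0.0135, 0.0516]
eef_rot: [0.02, 1.0, -0.0, 0.0]
contact_force: [0.1, -0.3, -1.9]
opening: 0.679
finger_force: 8.0
```

Request:
{"api": "send_rows", "payload": {
  "rows": "-0.01 0 0 0;-0.02 0 0 0;-0.03 0 0 0;-0.04 0 0 0;-0.05 0 0 0;-0.06 0 0 0;-0.07 0 0 0;-0.08 0 0 0;-0.09 0 0 0;-0.1 0 0 0"
}}

```text
clock: 7.65
tool_pos: [0.6882, 0.0132, 0.0509]
eef_rot: [0.019, 1.0, -0.0, -0.003]
contact_force: [-6.8, 0.4, 3.8]
opening: 0.681
finger_force: 8.0
```

```bash
python3 -c "
from h import *
go(735,13,51,88)
p,d=eyes.snapshot('scene'); cv2.imwrite('pics/s2.png',cv2.resize(p[100:340,150:430,::-1],None,fx=2.5,fy=2.5))"
```

```text
row [-0.156   0.0053 -0.0015] -0.0004 | cur [688.2  13.2  50.9] 87.8 q7 1.12 t 7.65
```

View pics/s2.png

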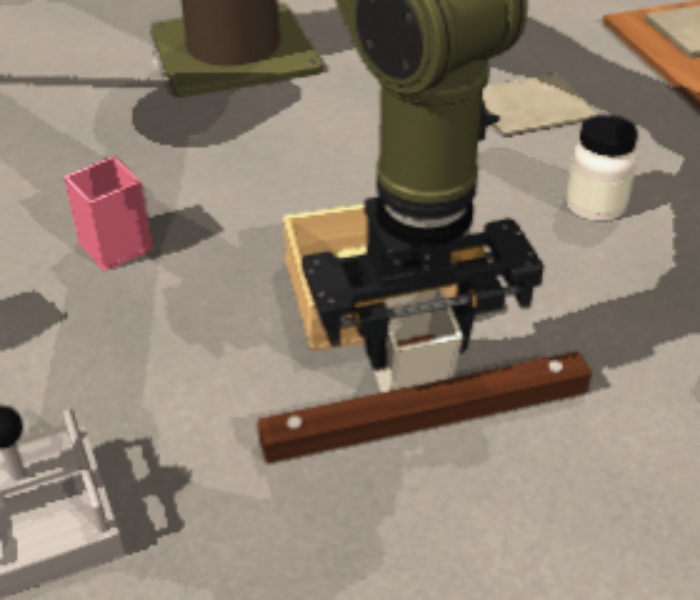

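The crop shows the cup tilting in the pads at (425,345) as planned, mouth towards the stop, with the beads inside. I continue.

Request:
{"api": "send_rows", "payload": {
  "rows": "-0.01 0 0 0;-0.02 0 0 0;-0.03 0 0 0;-0.04 0 0 0;-0.05 0 0 0;-0.06 0 0 0;-0.07 0 0 0;-0.08 0 0 0;-0.08 0 0 0;-0.08 0 0 0",
  "force": 6
}}

```text
clock: 8.53
tool_pos: [0.7156, 0.0121, 0.051]
eef_rot: [0.019, 1.0, 0.0, 0.0]
contact_force: [-1.9, -0.5, -2.3]
opening: 0.68
finger_force: 6.0
```

Request:
{"api": "send_rows", "payload": {
  "rows": "-0.01 0 0 0;-0.02 0 0 0;-0.03 0 0 0;-0.04 0 0 0;-0.05 0 0 0;-0.05 0 0 0"
}}

```text
clock: 9.03
tool_pos: [0.7313, 0.0115, 0.0515]
eef_rot: [0.019, 1.0, 0.0, 0.001]
contact_force: [-3.0, 0.8, -0.9]
opening: 0.677
finger_force: 6.0
```

```bash
python3 -c "
from h import *
go(735,13,51,88)
p,d=eyes.snapshot('scene'); cv2.imwrite('pics/s3.png',cv2.resize(p[150:320,250:400,::-1],None,fx=3.5,fy=3.5))
np.savez('s3.npz',p=p,d=d)"
```

```text
row [-0.012   0.0056  0.0015] -0.0006 | cur [731.3  11.5  51.5] 87.8 q7 1.16 t 9.03
```

View pics/s3.png

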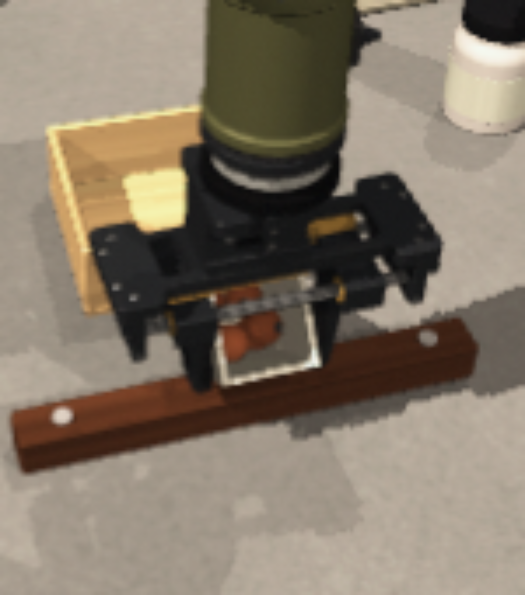

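The crop shows the cup tilted about 70–75° in the pads, lying on the stop at (265,335), with all visible beads still behind the lip. I'll lift it and carry it gently to the near wall of the box.

Request:
{"api": "send_rows", "payload": {
  "rows": "0 0 -0.015 0;0 0 -0.045 0;0 0 -0.085 0;0 0 -0.135 0;0 0 -0.18 0;0 0 -0.21 0;0 0 -0.23 0;0 0 -0.23 0",
  "force": 8
}}

```text
clock: 9.75
tool_pos: [0.7314, 0.0117, 0.1226]
eef_rot: [0.019, 1.0, 0.0, 0.002]
contact_force: [0.4, -0.1, -2.5]
opening: 0.676
finger_force: 8.0
```

Request:
{"api": "send_rows", "payload": {
  "rows": "0.01 0 0 0;0.03 0 0 0;0.06 0 0 0;0.1 0 0 0;0.14 0 0 0;0.18 0 0 0;0.22 0 0 0;0.26 0 0 0;0.3 0 0 0;0.34 0 0 0"
}}

```text
clock: 10.58
tool_pos: [0.6263, 0.0153, 0.1194]
eef_rot: [0.019, 1.0, -0.0, -0.001]
contact_force: [-0.5, -0.4, -2.0]
opening: 0.68
finger_force: 8.0
```

Request:
{"api": "send_rows", "payload": {
  "rows": "0.04 0 0 0;0.08 0 0 0;0.12 0.01 0 0;0.16 0.02 0 0;0.2 0.03 0 0;0.24 0.03 0 0;0.28 0.03 0 0.003;0.31 0.03 0 0.006;0.33 0.03 0 0.008;0.34 0.03 0 0.008"
}}

```text
clock: 11.42
tool_pos: [0.525, 0.0282, 0.1199]
eef_rot: [0.044, 0.999, -0.0, -0.001]
contact_force: [0.3, -0.8, -2.7]
opening: 0.681
finger_force: 8.0
```

Request:
{"api": "send_rows", "payload": {
  "rows": "0 0 0 0;0 0 0 0"
}}

```text
clock: 11.58
tool_pos: [0.527, 0.0284, 0.1202]
eef_rot: [0.044, 0.999, 0.0, 0.0]
contact_force: [0.4, -0.3, -2.2]
opening: 0.68
finger_force: 8.0
```

```bash
python3 -c "
from h import *
go(520,22,107,85)
p,d=eyes.snapshot('scene'); cv2.imwrite('pics/s4.png',cv2.resize(p[70:260,190:400,::-1],None,fx=3,fy=3))
p,d=eyes.snapshot('top');W=cloud('top',d);v,u=np.mgrid[:420,:560];m=(u>225)&(u<310)&(v>180)&(v<260)&(W[...,2]>.052)&(W[...,2]<.066)
print(rect(W,m),W[m].min(0),W[m].max(0))
m=(W[...,2]>.052)&(W[...,2]<.066)&(v>180)&(v<205)&(u>225)&(u<310);print(m.sum(),W[m][:,:2].mean(0))"
```

```text
row [ 0.0214 -0.0232  0.0439] -0.0001 | cur [527.   28.4 120.2] 85.0 q7 0.93 t 11.58
(array([555.2,  25.8]), array([ 58.2, 199.5]), 33.9) [ 0.48014507 -0.05991835  0.05356125] [0.61060649 0.09767993 0.06551295]
79 [ 0.60170767 -0.03918402]
```

View pics/s4.png

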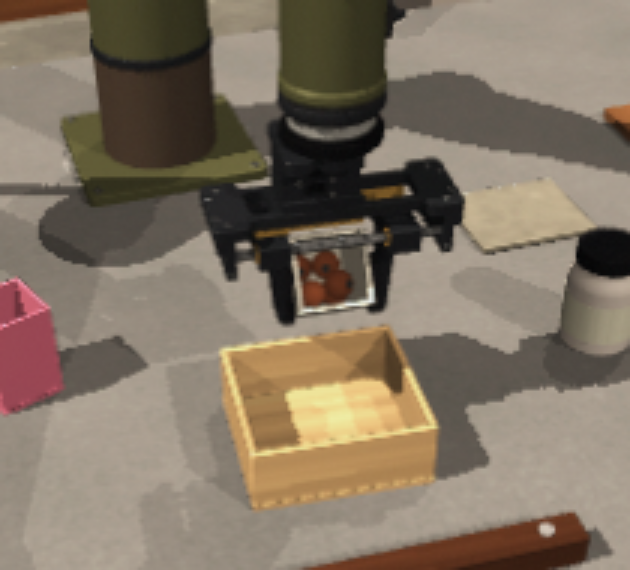

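The crop shows the tilted cup at (335,270) above the near wall of the box, with the beads still in. Now I lower it so that the near rim lifts the cup's bottom and tips the mouth down.

Request:
{"api": "send_rows", "payload": {
  "rows": "0.005 -0.01 0.02 0;0.01 -0.02 0.04 0;0.015 -0.02 0.06 0;0.015 -0.02 0.08 0;0.015 -0.02 0.1 0;0.015 -0.02 0.11 0;0.015 -0.02 0.12 0;0.015 -0.02 0.13 0;0.015 -0.02 0.14 0;0.015 -0.02 0.15 0"
}}

```text
clock: 12.52
tool_pos: [0.5219, 0.0231, 0.0751]
eef_rot: [0.044, 0.999, 0.0, 0.0]
contact_force: [0.6, -1.1, 3.3]
opening: 0.678
finger_force: 8.0
```

Request:
{"api": "send_rows", "payload": {
  "rows": "0 0 0.007 0;0 0 0.014 0;0 0 0.02 0;0 0 0.027 0;0 0 0.034 0;0 0 0.04 0;0 0 0.047 0;0 0 0.05 0;0 0 0.05 0;0 0 0.05 0"
}}

```text
clock: 13.35
tool_pos: [0.5209, 0.0227, 0.0598]
eef_rot: [0.044, 0.999, -0.0, -0.001]
contact_force: [0.1, 0.9, -0.5]
opening: 0.681
finger_force: 8.0
```

```bash
python3 -c "
from h import *
go(522,22,60,85)
p,d=eyes.snapshot('scene'); cv2.imwrite('pics/s5.png',cv2.resize(p[70:260,190:400,::-1],None,fx=3,fy=3))"
```

```text
row [-0.0039 -0.0019 -0.0005] -0.0002 | cur [520.9  22.7  59.8] 84.9 q7 0.89 t 13.35
```

View pics/s5.png

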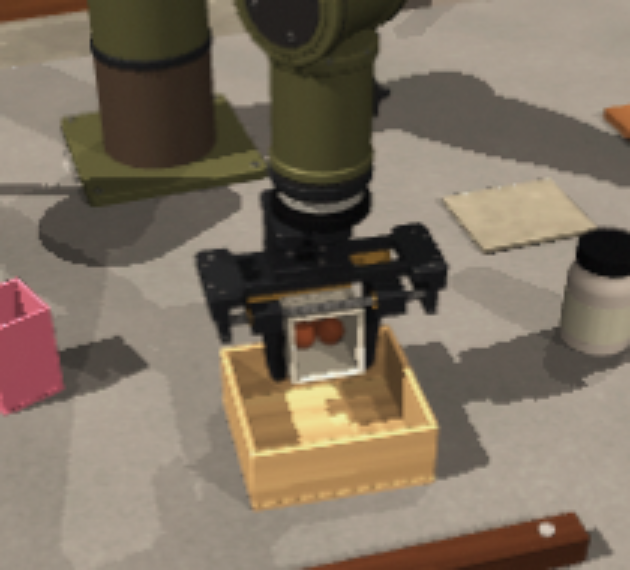

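```bash
cat >> h.py <<'E'
def look(cx,cy,zlo=.03,zhi=.16,r=.09):
    for n in ("scene","top"):
        p,d=eyes.snapshot(n); W=cloud(n,d); h=cv2.cvtColor(p,cv2.COLOR_RGB2HSV)
        m=(d>0)&(np.abs(W[...,0]-cx)<r)&(np.abs(W[...,1]-cy)<.045)&(W[...,2]>zlo)&(W[...,2]<zhi)&(h[...,1]<60)&(h[...,2]>110)
        P=W[m]*1000
        print(n,len(P))
        for x in range(int((cx-r)*1000),int((cx+r)*1000),8):
            q=P[(P[:,0]>=x)&(P[:,0]<x+8)]
            if len(q)>2: print(x+4,len(q),"z",np.round(np.percentile(q[:,2],[2,50,98])),"y",np.round([q[:,1].min(),q[:,1].max()]))
E
python3 -c "
from h import *
look(.52,.023)"
```

```text
scene 381
506 35 z [ 67.  71. 126.] y [-4. 51.]
514 67 z [ 68. 125. 128.] y [-6. 60.]
522 54 z [ 69.  71. 128.] y [ 1. 46.]
530 34 z [70. 72. 73.] y [-3. 45.]
538 53 z [ 71.  74. 131.] y [-10.  46.]
546 111 z [ 72.  92. 134.] y [-11.  49.]
554 26 z [ 73.  76. 113.] y [ 2. 48.]
top 0
```

Depth shows the cup about 6° short of level. It has slid up roughly 18 mm in the pads, so its upper side meets the gripper body and it can't tip further. Its bottom rests on the near rim with the centre of mass inside the box. Easing the fingers a few mm will let it pivot mouth-down about the rim, guided by the pads.

Request:
{"api": "send_rows", "payload": {
  "rows": "0 0 0 0;0 0 0 0;0 0 0 0;0 0 0 0;0 0 0 0;0 0 0 0",
  "jaw": -0.5
}}

```text
clock: 14.0
tool_pos: [0.5216, 0.0227, 0.0602]
eef_rot: [0.044, 0.999, 0.0, -0.0]
contact_force: [-1.3, -0.0, 0.5]
opening: 0.747
finger_force: 0.0
```

```bash
python3 -c "
from h import *
p,d=eyes.snapshot('scene'); cv2.imwrite('pics/s6.png',cv2.resize(p[70:260,190:400,::-1],None,fx=3,fy=3))
look(.52,.023,.0)"
```

```text
scene 942
514 39 z [102. 109. 112.] y [-7. 46.]
522 120 z [ 86. 104. 112.] y [-8. 56.]
530 132 z [ 40.  95. 104.] y [-11.  66.]
538 133 z [ 32.  87. 113.] y [-11.  54.]
546 129 z [ 56.  79. 144.] y [-12.  49.]
554 135 z [41. 70. 78.] y [-13.  47.]
562 116 z [53. 61. 69.] y [-13.  47.]
570 110 z [47. 53. 60.] y [-13.  46.]
578 28 z [47. 50. 55.] y [ 7. 44.]
top 0
```

View pics/s6.png

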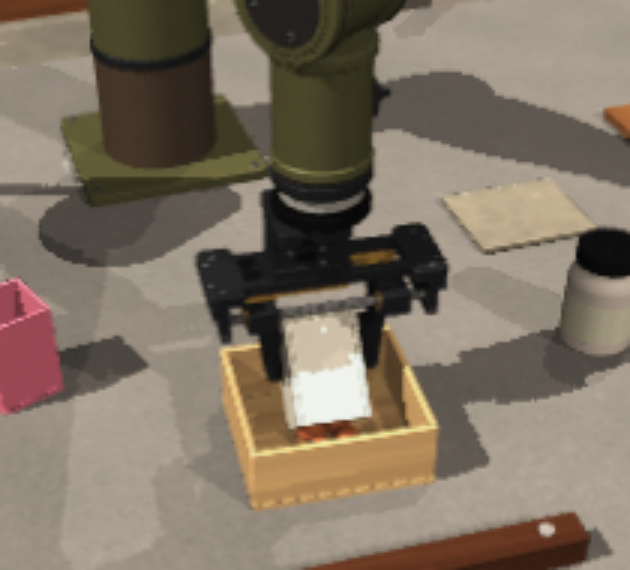

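The crop shows the cup resting about 48° mouth-down on the near rim at (325,370), with beads spilled on the box floor at (330,432). I'll regrip it nearer the mouth and lift it so that any remaining beads fall out.

```bash
python3 -c "
from h import *
go(537,19,36,85)"
```

```text
row [-0.0522 -0.0079  0.0808] -0.0002 | cur [521.6  22.7  60.2] 84.9 q7 0.89 t 14.15
```

Request:
{"api": "send_rows", "payload": {
  "rows": "0 0 0 0;0 -0.008 0 0;-0.02 -0.008 0.02 0;-0.035 -0.008 0.045 0;-0.052 -0.008 0.07 0;-0.052 -0.008 0.08 0;-0.052 -0.008 0.08 0",
  "jaw": -0.75
}}

```text
clock: 14.73
tool_pos: [0.5399, 0.0191, 0.0358]
eef_rot: [0.044, 0.999, 0.0, 0.002]
contact_force: [3.6, -0.5, 3.3]
opening: 0.873
finger_force: 0.0
```

Request:
{"api": "send_rows", "payload": {
  "rows": "0 0 0 0;0 0 0 0;0 0 0 0;0 0 0 0;0 0 0 0;0 0 0 0",
  "jaw": 1,
  "force": 20
}}

```text
clock: 15.23
tool_pos: [0.5382, 0.0195, 0.0364]
eef_rot: [0.044, 0.999, 0.001, 0.001]
contact_force: [4.9, 0.2, 2.3]
opening: 0.687
finger_force: 19.8
```

Request:
{"api": "send_rows", "payload": {
  "rows": "0 0 -0.01 0;0 0 -0.03 0;0 0 -0.06 0;0 0 -0.09 0;0 0 -0.12 0;0 0 -0.15 0;0 0 -0.18 0;0 0 -0.2 0;0 0 -0.2 0;0 0 -0.2 0"
}}

```text
clock: 16.07
tool_pos: [0.5371, 0.0189, 0.0966]
eef_rot: [0.044, 0.999, 0.0, 0.0]
contact_force: [-0.4, 0.1, -1.6]
opening: 0.685
finger_force: 19.8
```

```bash
python3 -c "
from h import *
p,d=eyes.snapshot('scene'); cv2.imwrite('pics/s7.png',cv2.resize(p[40:260,190:400,::-1],None,fx=2.7,fy=2.7))
look(.537,.02,.03,.2)"
```

```text
scene 770
523 73 z [156. 160. 163.] y [-8. 50.]
531 74 z [ 71. 146. 159.] y [-9. 49.]
539 122 z [ 73. 144. 151.] y [-12.  48.]
547 126 z [ 93. 137. 143.] y [-14.  53.]
555 141 z [106. 130. 178.] y [-16.  52.]
563 125 z [112. 122. 179.] y [-16.  44.]
571 101 z [110. 114. 121.] y [-16.  43.]
579 8 z [111. 112. 114.] y [21. 40.]
top 0
```

View pics/s7.png

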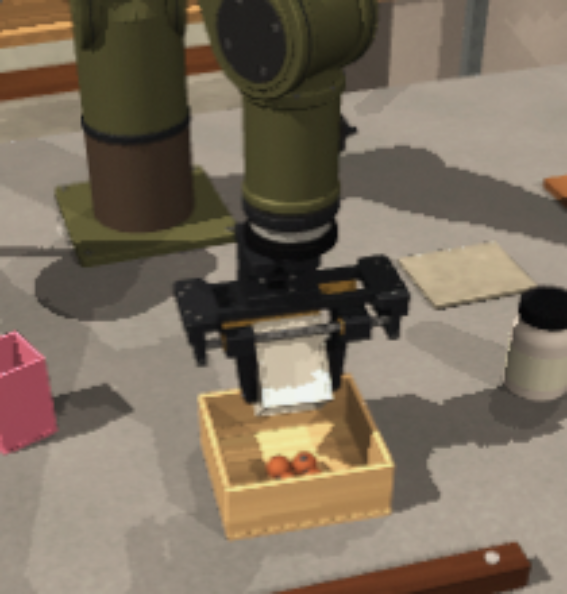

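The crop shows the cup held mouth-down and clear of the box, with beads on the floor at (290,465). The measured load is now that of an empty cup. I'll right it the same way, using the stop's edge from the far side, and check by depth numbers since my ten pictures are used.

```bash
python3 -c "
from h import *
go(765,13,125,88)"
```

```text
row [-0.76    0.0475 -0.098 ] -0.0085 | cur [536.6  18.9  95.8] 84.9 q7 0.94 t 16.22
```

Request:
{"api": "send_rows", "payload": {
  "rows": "0 0 -0.05 0;0 0 -0.1 0;-0.05 0 -0.1 0;-0.12 0.01 -0.1 0;-0.2 0.02 -0.1 0;-0.28 0.02 -0.1 -0.008;-0.36 0.03 -0.1 -0.008;-0.44 0.03 -0.1 -0.008;-0.52 0.03 -0.1 -0.008;-0.6 0.04 -0.1 -0.008"
}}

```text
clock: 17.05
tool_pos: [0.7176, 0.0138, 0.1251]
eef_rot: [0.019, 1.0, -0.001, -0.001]
contact_force: [1.0, -0.1, -0.6]
opening: 0.682
finger_force: 19.8
```

Request:
{"api": "send_rows", "payload": {
  "rows": "-0.06 0 0 0;-0.11 0 0 0;-0.15 0.005 0 0;-0.16 0.005 0 0;-0.16 0.005 0 0;-0.16 0.005 0 0"
}}

```text
clock: 17.55
tool_pos: [0.7642, 0.0148, 0.1253]
eef_rot: [0.019, 1.0, -0.0, -0.001]
contact_force: [-0.1, 0.1, -1.9]
opening: 0.683
finger_force: 19.8
```

```bash
python3 - <<'E'
from h import *
go(755,13,56,88)
look(.765,.013,.06,.2)
p,d=eyes.snapshot('top');h=cv2.cvtColor(p,cv2.COLOR_RGB2HSV);W=cloud('top',d)
b=(np.abs(W[...,0]-.545)<.075)&(np.abs(W[...,1]-.02)<.08)&(d>0)
m=b&(h[...,0]<12)&(h[...,1]>110)&(W[...,2]<.045)&(W[...,2]>.012)
n,l,s,c=cv2.connectedComponentsWithStats(m.astype(np.uint8)); print([(tuple(np.round(c[i])),int(s[i,4])) for i in range(1,n) if s[i,4]>4])
m2=b&(W[...,2]>.022)&(W[...,2]<.036);n,l,s,c=cv2.connectedComponentsWithStats(m2.astype(np.uint8)); print([(tuple(np.round(c[i])),int(s[i,4])) for i in range(1,n) if s[i,4]>4])
np.savez('top1.npz',p=p,d=d)
E
```

```text
row [ 0.0299 -0.0071  0.2311] -0.0004 | cur [764.2  14.8 125.3] 87.8 q7 1.22 t 17.55
scene 1006
751 33 z [123. 186. 187.] y [-30.  43.]
759 91 z [108. 184. 188.] y [-30.  43.]
767 132 z [116. 172. 176.] y [-31.  45.]
775 201 z [122. 165. 171.] y [-31.  54.]
783 202 z [135. 158. 164.] y [-18.  43.]
791 191 z [137. 150. 156.] y [-19.  43.]
799 156 z [139. 143. 149.] y [-19.  53.]
top 141
695 6 z [160. 162. 163.] y [30. 44.]
703 35 z [161. 167. 172.] y [29. 48.]
711 35 z [168. 175. 180.] y [29. 47.]
719 33 z [177. 182. 189.] y [31. 47.]
727 20 z [186. 190. 196.] y [35. 46.]
735 12 z [191. 197. 200.] y [38. 45.]
[((np.float64(259.0), np.float64(209.0)), 7)]
[((np.float64(254.0), np.float64(195.0)), 10), ((np.float64(241.0), np.float64(200.0)), 7), ((np.float64(261.0), np.float64(200.0)), 17), ((np.float64(259.0), np.float64(209.0)), 13), ((np.float64(240.0), np.float64(212.0)), 6), ((np.float64(259.0), np.float64(218.0)), 6), ((np.float64(239.0), np.float64(228.0)), 8), ((np.float64(238.0), np.float64(240.0)), 6)]
```

Request:
{"api": "send_rows", "payload": {
  "rows": "0 0 0.05 0;0 0 0.1 0;0 0 0.15 0;0 0 0.2 0;0 0 0.23 0;0 0 0.23 0;0 0 0.23 0",
  "force": 10
}}

```text
clock: 18.28
tool_pos: [0.7648, 0.0148, 0.056]
eef_rot: [0.019, 1.0, 0.0, -0.001]
contact_force: [-0.5, 0.7, -1.2]
opening: 0.683
finger_force: 9.9
```

Request:
{"api": "send_rows", "payload": {
  "rows": "0.03 0 0 0;0.06 0 0 0;0.08 0 0 0;0.1 0 0 0;0.115 0 0 0;0.13 0 0 0;0.15 0 0.007 0;0.167 0 0.015 0;0.167 0 0.015 0"
}}

```text
clock: 19.03
tool_pos: [0.7168, 0.0168, 0.055]
eef_rot: [0.019, 1.0, 0.0, 0.002]
contact_force: [-0.0, -1.0, 7.7]
opening: 0.68
finger_force: 10.0
```

```bash
python3 - <<'E'
from h import *
go(714,13,51,88)
look(.714,.013,.04,.16)
E
```

```text
row [ 0.0088 -0.0131  0.0133] -0.0006 | cur [716.8  16.8  55. ] 87.8 q7 1.14 t 19.03
scene 759
700 5 z [111. 112. 113.] y [-6. 36.]
708 89 z [100. 111. 115.] y [-29.  46.]
716 37 z [ 46. 103. 106.] y [-28.  47.]
724 135 z [ 48. 100. 104.] y [-28.  50.]
732 147 z [ 52.  95. 100.] y [-15.  56.]
740 150 z [ 63.  90. 137.] y [-17.  45.]
748 144 z [75. 85. 90.] y [-16.  45.]
756 52 z [80. 82. 85.] y [-9. 57.]
top 159
652 39 z [78. 86. 92.] y [23. 48.]
660 35 z [ 91.  98. 104.] y [27. 49.]
668 36 z [103. 110. 118.] y [29. 48.]
676 29 z [114. 123. 131.] y [32. 47.]
684 12 z [124. 126. 130.] y [37. 47.]
692 7 z [118. 122. 122.] y [39. 47.]
```

Request:
{"api": "send_rows", "payload": {
  "rows": "0.01 0 0.003 0;0.02 0 0.006 0;0.03 0 0.01 0;0.04 0 0.014 0;0.05 0 0.018 0;0.06 0 0.023 0;0.065 0 0.028 0;0.07 0 0.033 0;0.075 0 0.036 0;0.075 0 0.036 0",
  "force": 6
}}

```text
clock: 19.97
tool_pos: [0.6925, 0.0175, 0.0417]
eef_rot: [0.019, 1.0, -0.0, -0.0]
contact_force: [-0.2, -0.2, -0.0]
opening: 0.683
finger_force: 6.0
```

```bash
python3 - <<'E'
from h import *
go(691,13,41,88)
look(.69,.013,.035,.14)
E
```

```text
row [ 0.0043 -0.015   0.0025] -0.0005 | cur [692.5  17.5  41.7] 87.8 q7 1.11 t 19.97
scene 510
668 28 z [86. 89. 90.] y [-5. 44.]
676 45 z [81. 89. 91.] y [-4. 45.]
684 7 z [35. 36. 36.] y [ 9. 22.]
692 35 z [35. 89. 91.] y [-27.  43.]
700 88 z [35. 90. 92.] y [-12.  55.]
708 90 z [35. 90. 92.] y [-15.  54.]
716 161 z [ 35.  90. 123.] y [-16.  46.]
724 56 z [35. 51. 92.] y [-15.  45.]
top 115
628 10 z [84. 87. 90.] y [25. 48.]
636 28 z [83. 87. 89.] y [28. 48.]
644 25 z [85. 87. 91.] y [30. 48.]
652 23 z [83. 88. 91.] y [32. 47.]
660 18 z [84. 89. 93.] y [34. 47.]
668 11 z [87. 90. 94.] y [37. 47.]
```

The cup now lies level on the stop, with its upper side at z = 90 mm as expected and the grip 58 mm from its base. Next, on the far side, I push its base against the stop to swing it upright.

Request:
{"api": "send_rows", "payload": {
  "rows": "0 0 -0.04 0;-0.03 0 -0.1 0;-0.09 -0.01 -0.14 0;-0.16 -0.015 -0.14 0;-0.23 -0.015 -0.14 0;-0.29 -0.015 -0.14 0;-0.34 -0.015 -0.14 0;-0.368 -0.015 -0.14 0;-0.368 -0.015 -0.14 0;-0.368 -0.015 -0.12 0",
  "force": 10
}}

```text
clock: 20.9
tool_pos: [0.8033, 0.0089, 0.0789]
eef_rot: [0.019, 1.0, 0.0, 0.001]
contact_force: [-0.7, 0.6, -1.9]
opening: 0.684
finger_force: 10.0
```

```bash
python3 - <<'E'
from h import *
go(803,13,32,88)
look(.80,.013,.035,.16)
E
```

```text
row [0.0018 0.0136 0.1563] -0.0006 | cur [803.3   8.9  78.9] 87.8 q7 1.25 t 20.9
scene 945
786 71 z [ 68. 126. 128.] y [-12.  38.]
794 101 z [ 69.  72. 128.] y [-11.  37.]
802 64 z [69. 71. 73.] y [-14.  33.]
810 155 z [ 70. 126. 129.] y [-26.  36.]
818 188 z [ 70. 126. 130.] y [-31.  47.]
826 239 z [ 70. 126. 136.] y [-23.  36.]
834 127 z [ 69.  85. 142.] y [-24.  37.]
top 95
738 15 z [ 61. 120. 123.] y [24. 39.]
746 20 z [118. 122. 125.] y [26. 38.]
754 20 z [118. 122. 127.] y [26. 38.]
762 16 z [119. 123. 128.] y [28. 38.]
770 13 z [119. 122. 127.] y [30. 38.]
778 10 z [120. 123. 126.] y [33. 38.]
```

Request:
{"api": "send_rows", "payload": {
  "rows": "0 0.01 0.03 0;0 0.014 0.07 0;0 0.014 0.11 0;0 0.014 0.145 0;0 0.014 0.156 0;0 0.014 0.156 0;0 0.014 0.156 0",
  "force": 7
}}

```text
clock: 21.58
tool_pos: [0.803, 0.0128, 0.0307]
eef_rot: [0.019, 1.0, -0.0, -0.0]
contact_force: [0.2, 0.2, -0.7]
opening: 0.682
finger_force: 7.0
```

Request:
{"api": "send_rows", "payload": {
  "rows": "0.02 0 0 0;0.035 0 -0.007 0;0.05 0 -0.023 0;0.063 0 -0.04 0;0.075 0 -0.053 0;0.086 0 -0.067 0;0.097 0 -0.08 0;0.11 0 -0.09 0;0.125 0 -0.1 0;0.14 0 -0.11 0"
}}

```text
clock: 22.42
tool_pos: [0.7605, 0.0146, 0.0644]
eef_rot: [0.019, 1.0, 0.0, -0.0]
contact_force: [3.3, -0.3, -0.6]
opening: 0.679
finger_force: 7.0
```

```bash
python3 - <<'E'
from h import *
go(748,13,69,88)
look(.761,.013,.01,.16)
E
```

```text
row [ 0.0415 -0.0069 -0.0153] -0.0005 | cur [760.5  14.6  64.4] 87.8 q7 1.19 t 22.42
scene 672
707 7 z [67. 69. 72.] y [13. 36.]
715 50 z [52. 56. 79.] y [13. 41.]
723 83 z [42. 49. 71.] y [11. 42.]
731 75 z [34. 41. 51.] y [11. 41.]
739 85 z [25. 32. 42.] y [-16.  42.]
747 15 z [26. 30. 99.] y [-17.  52.]
755 5 z [36. 40. 45.] y [-16.   7.]
763 9 z [44. 50. 57.] y [-17.   2.]
771 30 z [ 48.  82. 124.] y [-24.  56.]
779 43 z [ 58. 112. 146.] y [-18.  43.]
787 81 z [ 62.  95. 147.] y [-18.  42.]
795 72 z [ 71.  89. 103.] y [-18.  42.]
803 67 z [77. 83. 94.] y [-18.  42.]
811 50 z [80. 83. 87.] y [-17.  41.]
top 113
707 29 z [64. 67. 74.] y [27. 45.]
715 26 z [72. 76. 81.] y [29. 45.]
723 24 z [79. 84. 90.] y [31. 44.]
731 16 z [84. 91. 97.] y [33. 43.]
739 15 z [ 92.  98. 102.] y [35. 45.]
```

Request:
{"api": "send_rows", "payload": {
  "rows": "0.015 0 -0.006 0;0.03 0 -0.011 0;0.0415 0 -0.0155 0;0.055 0 -0.017 0;0.068 0 -0.018 0;0.08 0 -0.018 0;0.092 0 -0.017 0;0.104 0 -0.016 0;0.115 0 -0.014 0;0.115 0 -0.012 0"
}}

```text
clock: 23.35
tool_pos: [0.7256, 0.016, 0.0682]
eef_rot: [0.019, 1.0, -0.0, -0.001]
contact_force: [-2.6, 0.4, 9.7]
opening: 0.68
finger_force: 7.0
```

```bash
python3 - <<'E'
from h import *
go(725,13,69,88)
look(.726,.013,.01,.16)
E
```

```text
row [ 0.0015 -0.0099 -0.0027] -0.0005 | cur [725.6  16.   68.2] 87.8 q7 1.16 t 23.35
scene 1067
696 93 z [43. 51. 70.] y [ 8. 42.]
704 135 z [42. 79. 96.] y [-0. 42.]
712 68 z [ 50. 120. 129.] y [-30.  42.]
720 48 z [ 45. 128. 130.] y [-30.  45.]
728 12 z [ 41.  54. 105.] y [-29.  49.]
736 33 z [ 39.  71. 124.] y [-29.  56.]
744 63 z [ 28.  49. 121.] y [-16.  44.]
752 184 z [ 33.  51. 131.] y [-17.  44.]
760 214 z [ 60.  78. 117.] y [-17.  43.]
768 210 z [ 87. 105. 116.] y [-17.  44.]
776 7 z [110. 113. 114.] y [21. 41.]
top 41
688 10 z [42. 48. 51.] y [34. 46.]
696 22 z [49. 63. 80.] y [33. 46.]
704 9 z [81. 90. 99.] y [36. 43.]
```

Request:
{"api": "send_rows", "payload": {
  "rows": "0 0 -0.06 0;0 0 -0.13 0;0.03 -0.04 -0.2 0;0.08 -0.12 -0.2 0;0.15 -0.22 -0.2 0;0.22 -0.32 -0.2 0;0.29 -0.42 -0.2 0;0.36 -0.52 -0.2 0;0.43 -0.61 -0.2 0;0.48 -0.68 -0.2 0",
  "force": 8
}}

```text
clock: 24.28
tool_pos: [0.5698, -0.1853, 0.1263]
eef_rot: [0.02, 1.0, -0.001, -0.004]
contact_force: [-0.1, 0.1, -2.3]
opening: 0.679
finger_force: 8.0
```

Request:
{"api": "send_rows", "payload": {
  "rows": "0.03 -0.04 0 0;0.042 -0.06 0 0;0.042 -0.06 0.05 0;0.042 -0.06 0.1 0;0.042 -0.06 0.15 0;0.042 -0.06 0.19 0;0.042 -0.06 0.2 0;0.042 -0.06 0.2 0"
}}

```text
clock: 24.95
tool_pos: [0.5615, -0.1986, 0.0666]
eef_rot: [0.018, 1.0, 0.001, -0.001]
contact_force: [0.3, -0.4, -2.0]
opening: 0.681
finger_force: 8.0
```

```bash
python3 - <<'E'
from h import *
go(560,-200,39,88)
look(.56,-.20,.01,.16)
E
```

```text
row [ 0.0047 -0.005   0.092 ] -0.0003 | cur [ 561.5 -198.6   66.6] 87.9 q7 1.34 t 24.95
scene 1038
530 40 z [49. 54. 61.] y [-223. -173.]
538 154 z [56. 72. 90.] y [-223. -171.]
546 139 z [ 83.  97. 126.] y [-224. -171.]
554 39 z [ 82. 127. 130.] y [-226. -169.]
562 3 z [106. 121. 123.] y [-228. -172.]
570 15 z [ 70.  96. 124.] y [-235. -171.]
578 17 z [ 26. 118. 122.] y [-229. -157.]
586 149 z [ 27.  39. 119.] y [-229. -169.]
594 195 z [ 47.  64. 115.] y [-229. -169.]
602 224 z [ 75.  94. 114.] y [-230. -169.]
610 63 z [103. 109. 113.] y [-227. -172.]
top 209
522 14 z [40. 43. 47.] y [-225. -192.]
530 95 z [47. 60. 72.] y [-227. -168.]
538 49 z [74. 82. 93.] y [-220. -168.]
562 4 z [122. 125. 126.] y [-172. -170.]
570 11 z [ 32. 120. 125.] y [-190. -170.]
578 9 z [ 28. 120. 123.] y [-188. -171.]
594 3 z [117. 117. 153.] y [-172. -163.]
602 20 z [ 96. 110. 115.] y [-188. -171.]
```

Request:
{"api": "send_rows", "payload": {
  "rows": "0 0 0.02 0;0 0 0.045 0;0 0 0.06 0;0 0 0.07 0;0 0 0.076 0;0 0 0.082 0;0 0 0.088 0;0 0 0.093 0;0 0 0.095 0;0 0 0.095 0",
  "force": 5
}}

```text
clock: 25.88
tool_pos: [0.5615, -0.2, 0.0398]
eef_rot: [0.019, 1.0, -0.0, -0.0]
contact_force: [-2.5, 1.1, 4.1]
opening: 0.681
finger_force: 5.0
```

```bash
python3 - <<'E'
from h import *
go(560,-200,39,88)
look(.56,-.20,.005,.16)
E
```

```text
row [ 0.0049 -0.0003  0.0028] -0.0005 | cur [ 561.5 -200.    39.8] 87.8 q7 1.32 t 25.88
scene 984
530 41 z [23. 28. 36.] y [-224. -176.]
538 164 z [30. 48. 67.] y [-225. -172.]
546 106 z [ 58.  73. 102.] y [-229. -173.]
554 53 z [ 66. 101. 104.] y [-228. -170.]
570 14 z [50. 90. 97.] y [-232. -172.]
578 13 z [60. 93. 96.] y [-230. -155.]
586 136 z [  6.  18. 121.] y [-230. -171.]
594 197 z [21. 41. 91.] y [-231. -171.]
602 233 z [54. 73. 90.] y [-231. -171.]
610 25 z [82. 87. 90.] y [-230. -173.]
top 202
474 3 z [5. 6. 6.] y [-198. -174.]
522 14 z [10. 18. 26.] y [-226. -205.]
530 88 z [20. 36. 54.] y [-227. -169.]
538 41 z [49. 60. 71.] y [-220. -174.]
562 5 z [ 98. 100. 101.] y [-174. -171.]
570 8 z [ 6. 95. 98.] y [-191. -171.]
578 6 z [16. 94. 96.] y [-188. -172.]
594 4 z [40. 79. 89.] y [-182. -173.]
602 20 z [75. 87. 91.] y [-186. -171.]
```

Request:
{"api": "send_rows", "payload": {
  "rows": "0 0 0 0;0 0 0 0;0 0 0 0;0 0 0 0;0 0 0 0;0 0 0 0;0 0 0 0;0 0 0 0",
  "jaw": -0.8
}}

```text
clock: 26.65
tool_pos: [0.5617, -0.2, 0.0392]
eef_rot: [0.019, 1.0, 0.0, 0.0]
contact_force: [-0.2, -0.3, -0.3]
opening: 0.898
finger_force: 0.0
```

Request:
{"api": "send_rows", "payload": {
  "rows": "0 0 -0.05 0;0 0 -0.12 0;0 0 -0.2 0;0 0 -0.3 0;0 0 -0.4 0;0 0 -0.5 0;0 0 -0.5 0;0 0 -0.5 0"
}}

```text
clock: 27.32
tool_pos: [0.5627, -0.2003, 0.1908]
eef_rot: [0.019, 1.0, -0.0, 0.002]
contact_force: [-0.4, 0.6, -0.0]
opening: 0.896
finger_force: 0.0
```

```bash
cat > chk.py <<'E'
from h import *
p,d=eyes.snapshot('top');h=cv2.cvtColor(p,cv2.COLOR_RGB2HSV);W=cloud('top',d);Z=W[...,2]
def near(x,y,r): return (np.abs(W[...,0]-x)<r)&(np.abs(W[...,1]-y)<r)&(d>0)
import sys
bx=float(sys.argv[1])
for n,m in (("cup",near(.56,-.2,.08)&(Z>.08)&(Z<.1)),("box",near(bx,.02,.1)&(Z>.052)&(Z<.068)),("jar",near(.483,.303,.08)&(Z>.05)&(Z<.11)),("cutter",near(.728,-.332,.1)&(Z>.01)),("brush",near(.723,.348,.11)&(Z>.008)&(Z<.06)),("stop",near(.718,.013,.17)&(np.abs(W[...,0]-.718)<.03)&(Z>.022)&(Z<.04))):
    print(n,m.sum(),np.round(np.percentile(Z[m],[5,50,95])*1000,1) if m.any() else '',rect(W,m) if m.any() else '')
b=near(bx,.02,.066)
m=b&(h[...,0]<14)&(h[...,1]>120)&(h[...,2]<190)&(Z<.05)&(Z>.012)
P=W[m]*1000
y0,x0=np.where(m); g=cv2.resize(np.uint8(255*m[y0.min()-3:y0.max()+4,x0.min()-3:x0.max()+4]),None,fx=6,fy=6,interpolation=cv2.INTER_CUBIC)
c=cv2.HoughCircles(g,cv2.HOUGH_GRADIENT,1,40,param1=100,param2=9,minRadius=22,maxRadius=34)
print("bead px",m.sum(),"expect/bead ~68; circles",None if c is None else np.round(c[0]).tolist(), "bounds",P.min(0).round(),P.max(0).round())
E
python3 chk.py .545; python3 -c "
from h import *
go(430,18,170,88)"
```

```text
cup 93 [83.5 89.5 93.4] (array([ 552.5, -199.3]), array([59.6, 58. ]), 88.1)
box 551 [55.2 59.6 63.7] (array([544.,  19.]), array([149.9, 140.5]), 84.9)
jar 671 [ 61.3  98.3 102.4] (array([483.1, 302.4]), array([61.9, 65.4]), 89.6)
cutter 1244 [ 26.4  32.8 131.4] (array([ 750.3, -328.5]), array([ 77.6, 119.6]), 7.9)
brush 968 [11.5 18.  33.2] (array([725.7, 342. ]), array([165.8, 235.4]), 10.6)
stop 1290 [25.7 29.8 33.8] (array([718.1,  13.1]), array([297.1,  32.1]), 87.5)
bead px 289 expect/bead ~68; circles [[42.0, 150.0, 24.0], [96.0, 96.0, 24.0], [42.0, 94.0, 25.0], [104.0, 56.0, 33.0], [98.0, 152.0, 29.0], [44.0, 50.0, 24.0]] bounds [537. -11.  12.] [606.  38.  35.]
row [0.4658 0.71   0.0639] -0.0005 | cur [ 561.5 -200.2  189.3] 87.8 q7 1.43 t 27.37
```

The cup stands upright at (552,−199) mm with its rim at 90 mm. Six bead circles show in the box, which hasn't moved. Now I push the box with both open fingers.

Request:
{"api": "send_rows", "payload": {
  "rows": "0.05 0.08 0.02 0;0.12 0.18 0.05 0;0.19 0.29 0.06 0;0.26 0.4 0.06 0;0.33 0.51 0.06 0;0.4 0.62 0.06 0;0.45 0.69 0.06 0;0.466 0.71 0.06 0;0.466 0.71 0.06 0;0.466 0.71 0.06 0",
  "jaw": -1
}}

```text
clock: 28.2
tool_pos: [0.4302, 0.0174, 0.1706]
eef_rot: [0.019, 1.0, -0.0, -0.001]
contact_force: [0.8, -0.1, 0.0]
opening: 1.003
finger_force: 0.0
```

Request:
{"api": "send_rows", "payload": {
  "rows": "0 0 0.08 0;0 0 0.18 0;0 0 0.28 0;0 0 0.38 0;0 0 0.45 0;0 0 0.49 0;0 0 0.495 0;0 0 0.495 0"
}}

```text
clock: 28.87
tool_pos: [0.4203, 0.0124, 0.0329]
eef_rot: [0.019, 1.0, -0.007, -0.018]
contact_force: [-0.6, 0.1, -0.0]
opening: 1.001
finger_force: 0.0
```

```bash
python3 -c "
from h import *
go(554,13,22,88)"
```

```text
row [-0.4464  0.019   0.0198] -0.0004 | cur [420.3  12.4  32.9] 87.9 q7 0.06 t 28.87
```

Request:
{"api": "send_rows", "payload": {
  "rows": "-0.02 0 0 0;-0.04 0 0 0;-0.06 0 0 0;-0.08 0 0 0;-0.08 0 0 0;-0.08 0 0 0"
}}

```text
clock: 29.37
tool_pos: [0.4441, 0.0121, 0.0327]
eef_rot: [0.019, 1.0, -0.006, -0.018]
contact_force: [0.1, -0.2, -0.4]
opening: 1.0
finger_force: 0.0
```

```bash
python3 -c "
from h import *
go(554,13,22,88)"
```

```text
row [-0.3671  0.0174  0.0224] -0.0005 | cur [444.1  12.1  32.7] 87.8 q7 0.25 t 29.37
```

Request:
{"api": "send_rows", "payload": {
  "rows": "-0.015 0 0 0;-0.03 0.005 0 0;-0.05 0.01 0 0;-0.07 0.01 0 0;-0.095 0.01 0 0;-0.12 0.01 0 0;-0.145 0.01 0 0;-0.17 0.01 0 0;-0.195 0.01 0 0;-0.22 0.01 0 0"
}}

```text
clock: 30.2
tool_pos: [0.5073, 0.0145, 0.0309]
eef_rot: [0.017, 1.0, -0.006, -0.021]
contact_force: [-5.0, 0.3, 3.8]
opening: 0.999
finger_force: 2.7
```

Request:
{"api": "send_rows", "payload": {
  "rows": "-0.02 0 0 0;-0.04 0 0 0;-0.06 0 0 0;-0.08 0 0 0;-0.1 0 0 0;-0.11 0 0 0;-0.12 0 0 0;-0.12 0 0 0"
}}

```text
clock: 30.87
tool_pos: [0.545, 0.0134, 0.0295]
eef_rot: [0.017, 1.0, -0.006, -0.019]
contact_force: [-3.0, 0.0, 2.5]
opening: 1.004
finger_force: 1.6
```

```bash
python3 chk.py .61; python3 -c "
from h import *
go(554,13,22,88)"
```

```text
cup 38 [86.3 89.4 93.6] (array([ 574.8, -210.9]), array([37.8, 12.6]), 87.7)
box 280 [54.  59.8 63.4] (array([652. ,  18.2]), array([149.5,  91.6]), 89.2)
jar 675 [ 60.1  98.6 103.4] (array([483. , 302.6]), array([65.5, 61.8]), 0.8)
cutter 2236 [ 25.2  31.2 126.2] (array([ 727.8, -332.3]), array([120.9, 122.7]), 6.5)
brush 960 [12.2 18.  33. ] (array([764.5, 369.4]), array([139.5, 200.3]), 39.7)
stop 1362 [25.4 29.8 34.5] (array([710.5,  13.1]), array([296.9,  47.4]), 88.8)
bead px 15 expect/bead ~68; circles None bounds [669. -10.  21.] [675.   9.  33.]
row [-0.0309 -0.0001  0.0238] 0.0001 | cur [545.   13.4  29.5] 88.0 q7 0.59 t 30.92
```

Request:
{"api": "send_rows", "payload": {
  "rows": "-0.005 0 0 0;-0.01 0 0 0;-0.015 0 0 0;-0.02 0 0 0;-0.02 0 0 0"
}}

```text
clock: 31.33
tool_pos: [0.5507, 0.0132, 0.0294]
eef_rot: [0.017, 1.0, -0.006, -0.019]
contact_force: [-5.4, 0.9, 3.2]
opening: 1.0
finger_force: 2.3
```

Request:
{"api": "send_rows", "payload": {
  "rows": "-0.005 0 0 0;-0.01 0 0 0;-0.01 0 0 0;-0.01 0 0 0"
}}

```text
clock: 31.67
tool_pos: [0.5519, 0.0131, 0.0292]
eef_rot: [0.017, 1.0, -0.006, -0.02]
contact_force: [-8.7, 0.7, 6.2]
opening: 1.0
finger_force: 4.2
```

Request:
{"api": "send_rows", "payload": {
  "rows": "-0.004 0 0 0;-0.008 0 0 0;-0.012 0 0 0;-0.012 0 0 0;-0.012 0 0 0"
}}

```text
clock: 32.08
tool_pos: [0.5519, 0.013, 0.0291]
eef_rot: [0.017, 1.0, -0.007, -0.023]
contact_force: [-15.7, 1.7, 12.1]
opening: 1.002
finger_force: 7.9
```

Request:
{"api": "send_rows", "payload": {
  "rows": "0.03 0 0 0;0.08 0 0 0;0.14 0 0 0;0.2 0 -0.03 0;0.2 0 -0.12 0;0.2 0 -0.25 0;0.2 0 -0.38 0;0.2 0 -0.5 0;0.2 0 -0.5 0;0.2 0 -0.5 0"
}}

```text
clock: 32.92
tool_pos: [0.5062, 0.0168, 0.1833]
eef_rot: [0.018, 1.0, -0.005, -0.015]
contact_force: [0.3, -0.3, -0.1]
opening: 1.003
finger_force: 0.0
```

Request:
{"api": "send_rows", "payload": {
  "rows": "0 0.1 0 0;0 0.2 0 0;0 0.33 0 0;0 0.46 0 0;0 0.59 0 0;0 0.72 0 0;0 0.84 0 0;0 0.84 0 0;0 0.84 0 0"
}}

```text
clock: 33.67
tool_pos: [0.5113, 0.271, 0.1768]
eef_rot: [0.015, 1.0, -0.005, -0.019]
contact_force: [1.0, -0.9, -0.1]
opening: 1.005
finger_force: 0.0
```

```bash
python3 chk.py .62
```

```text
cup 171 [81.5 89.5 93.1] (array([ 551.8, -199.4]), array([59.7, 59.9]), 87.7)
box 537 [55.  59.4 63.4] (array([633.4,  19.8]), array([149.8, 139.6]), 88.0)
jar 0  
cutter 2238 [ 25.4  31.6 125.4] (array([ 727.6, -332.1]), array([121.2, 123.6]), 7.0)
brush 971 [11.9 18.  31.9] (array([725.3, 351.5]), array([148.1, 210.3]), 1.2)
stop 1221 [25.3 29.8 34.1] (array([710.9,  13.4]), array([297.2,  46.3]), 88.7)
bead px 256 expect/bead ~68; circles [[48.0, 130.0, 26.0], [102.0, 78.0, 24.0], [42.0, 72.0, 24.0], [102.0, 126.0, 25.0]] bounds [627. -10.  13.] [686.  41.  36.]
```

```bash
python3 chk.py .633 | tail -1; python3 -c "
from h import *
p,d=eyes.snapshot('scene');W=cloud('scene',d);h=cv2.cvtColor(p,cv2.COLOR_RGB2HSV)
m=(h[...,0]<12)&(h[...,1]>120)&(d>0)&(W[...,2]>.004)&(W[...,2]<.03)&(W[...,0]>.3)&(W[...,0]<.95)&(W[...,1]>-.3)&(W[...,1]<.3)
n,l,s,c=cv2.connectedComponentsWithStats(m.astype(np.uint8));print([(c[i].round().tolist(),int(s[i,4]),W[l==i].mean(0).round(3).tolist()) for i in range(1,n) if s[i,4]>15])"
```

```text
bead px 291 expect/bead ~68; circles [[48.0, 154.0, 25.0], [54.0, 48.0, 24.0], [112.0, 48.0, 24.0], [50.0, 98.0, 28.0], [98.0, 100.0, 25.0], [104.0, 152.0, 23.0], [138.0, 120.0, 24.0]] bounds [627. -10.  16.] [698.  41.  36.]
[([311.0, 237.0], 156, [0.649, 0.016, 0.025]), ([321.0, 264.0], 1315, [0.731, 0.012, 0.021]), ([296.0, 260.0], 17, [0.71, -0.041, 0.029])]
```

Six beads form a 2×3 cluster in the box, and none show outside it. The seventh circle is a noise hit at the wall edge. The box is flush at −84.8 mm and parallel to the stop, and the cup is upright.

```bash
python3 -c "
from plant import finish_job
print(finish_job())"
```

```text
the job is handed in; nothing more can be done
None
```

The job is handed in: by my last measurements all six beads are in the box, the box sits flush against the stop, and the cup stands empty and upright beside it; the cutter was where it started and the brush showed no sign of having moved, though the arm hid the jar in that last view (it was in place one check earlier), and no verdict came back.

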